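# Three walnuts from the rotary dispenser

### The job

Stand the mug upright and centred on the dispenser's round cork platform, so that its foot overhangs nowhere, and let go of it. Then turn the dispenser's black paddle knob clockwise (seen from above) by exactly three clicks, so that three walnuts drop into the mug and the others stay in the dispenser; leave the glass and the tin where they are.

Things in the scene. Friction and masses are not known exactly. Their poses are not given: they have to be found in the camera images.
- dispenser: Fixed walnut dispenser, origin on the worktop under the knob's axis, z up, front (chute, platform) towards -x. White column 95 x 90 mm, on it a clear drum 160 mm across with a flat clear lid whose top is 220 mm above the worktop. In the drum a paddle wheel turns with the knob and carries five walnuts.
- knob_grip (a point): Black paddle knob above the dispenser's lid: an upright flat bar 80 mm long, 14 mm thick, 30 mm high. The point is the bar's centre, on its vertical turning axis, 251 mm above the worktop, 16 mm from bar underside to lid. x runs along the bar, y across it (pinch across y), z up. At the start x points straight away from the platform.
- paddle_knob (a joint): Angle of knob and paddle wheel in rad, 0 at the start, growing clockwise seen from above. Eight rest positions (clicks) a turn, 0.785 rad apart; let go, it settles into the nearest one. It takes up to 0.08 N m. Each clockwise click brings one walnut over the outlet, and it rolls down the chute. Turn at 1 rad/s or less.
- platform_top (a point): Round cork platform, 112 mm across, fixed in front of the dispenser below its chute. The point is the centre of its upper face, 10 mm above the worktop. x points horizontally to the knob's axis, 135 mm away; z up.
- chute_lip (a point): Middle of the front edge of the steel chute (44 mm wide), 122 mm above the worktop, 22 mm from the platform's centre towards the dispenser; axes as platform_top. It reaches over the rim of a mug on the platform with 18 mm of air, so slide the mug in low, from the side or the front, rim under the chute; it cannot be lowered from straight above.
- mug_center (a point): White mug with one handle, 0.22 to 0.33 kg, 94 mm high, 82 mm across, foot 80 mm across. The point lies on the cup's axis half-way up, 47 mm above its foot; z up, the handle points along -y. At the start it stands on the worktop left of the dispenser, handle turned roughly to the robot.
- mug_handle (a point): Point in the upper part of the mug's handle, 58 mm from the cup's axis along the mug's -y and 70 mm above its foot; axes as mug_center. Pinch it here from above across x; it is up to 30 mm wide, reaches from 36 to 71 mm from the cup's axis, and its top is 84 mm above the foot.
- nut_1: Walnut, a ball 30 mm across, origin at its centre, in the drum, the first to be dispensed.
- nut_2: Walnut, a ball 30 mm across, origin at its centre, in the drum, the second to be dispensed.
- nut_3: Walnut, a ball 30 mm across, origin at its centre, in the drum, the third to be dispensed.
- nut_4: Walnut, a ball 30 mm across, origin at its centre, in the drum, the fourth to be dispensed.
- nut_5: Walnut, a ball 30 mm across, origin at its centre, in the drum, the fifth to be dispensed.
- glass: Bystander: clear drinking glass, 76 mm across, 86 mm high, behind and left of the mug, origin under its centre. Leave alone.
- tin: Bystander: food tin, 75 mm across, 58 mm high, behind and left of the dispenser, origin under its centre. Leave alone.
Mind the look-alikes: they are no part of the job. What is shaped like the part that bears mug_center but turquoise is not meant.

How it is judged:
On the way, in this order (a step that is already met when the one before it is completed fails the run):
1. the mug stands upright, centred on the platform and released, the knob not yet turned (horizontal distance between mug_center and platform_top below 0.015 m and angle between mug_center's own z axis and vertical below 0.1 rad and height (world z) of mug_center between 0.052 and 0.063 m and contact force between the fingers and mug below 0.1 N and value of joint paddle_knob below 0.2 rad and linear speed of mug below 0.02 m/s), for 0.2 s.
2. the first walnut lies in the mug (horizontal distance between nut_1 and mug_center below 0.036 m and z of nut_1 in the frame of mug_center between -0.045 and 0.04 m), for 0.1 s.
At the end, for the whole second after the job is handed in: The knob rests at three clicks (2.356 rad, within 0.15), walnuts 1 to 3 lie in the mug, walnuts 4 and 5 are still in the drum, and the mug stands at rest, upright within 0.1 rad, on the platform with its axis within 15 mm of the platform's centre (all of step 2 and horizontal distance between mug_center and platform_top below 0.015 m and angle between mug_center's own z axis and vertical below 0.1 rad and height (world z) of mug_center between 0.052 and 0.063 m and horizontal distance between each of nut_2, nut_3 and mug_center below 0.036 m and z of nut_2 in the frame of mug_center between -0.045 and 0.04 m and z of nut_3 in the frame of mug_center between -0.045 and 0.04 m and horizontal distance between each of nut_4, nut_5 and knob_grip below 0.075 m and height (world z) of each of nut_4, nut_5 above 0.18 m and value of joint paddle_knob between 2.206 and 2.506 rad and linear speed of mug below 0.02 m/s); the robot touches nothing.
It fails at once if the knob is turned on towards a fourth click (value of joint paddle_knob above 2.806 rad).
It fails at once if the glass or the tin is disturbed (distance of any of glass, tin from where it was at the start of the episode above 0.03 m).
It also fails if it takes over 72 s, if anything falls off the work surface, if the arm or the gripper's body presses on something with over 40 N, if the wrist force passes 120 N, or if a joint passes its speed limit or range.

### The arm

A 7-joint arm with a two-finger parallel gripper is mounted at the origin on a cart in front of the work surface, level with it; the furniture and walls round the work are solid. World frame = base frame: x ahead of the robot, y to its left, z up, the work surface at z = 0. Lengths are in m, angles in rad, forces in N, time in s.
With the tool pointing down it reaches from about 0.425 to 0.825 m from the base axis. Payload 3.6 kg.
Tool frame: the origin (TCP) lies where the fingers leave the gripper's body, on its centre line; the fingertips stand 73 mm ahead of it and the grasp point (between the pads) lies 54 mm ahead of it; z points along the fingers, y is the line along which they close (so a half turn about z gives the same grasp; the last joint's range is limited). The gripper opens to 85 mm and grips with 20 to 120 N. Pads are 22 mm wide; open, the fingers measure 114 mm over their backs; the gripper's body (76 mm by 85 mm) begins 54 mm behind the grasp point. The pads swing forward as they close: fully open they stand 13 mm farther back than shut.
Start: joints at [1.317, 0.615, -0.013, 1.423, 0.008, 1.103, -0.04], TCP at [0.146, -0.633, 0.304] pointing down, gripper open.
Joint ranges: [-3.12, 3.12], [-0.3, 2.06], [-1.34, 1.32], [0.26, 2.42], [-1.36, 4.5], [0.01, 1.98], [-2.84, 2.84]. Speed limits (rad/s): [2.79, 2.79, 3.14, 3.14, 3.14, 3.14, 3.14].

### API

Orientations are given as a unit quaternion [x, y, z, w].
In Python, from station import arm, snapshot, camera_info, ticket gives the robot as it stands. Calls block until the motion is done:
- arm.movep(position, orientation): joint-space move of the TCP to a pose.
- arm.line_to(position, velocity=0.15, ori=None): straight line of the TCP; ori=None keeps the orientation; velocity is the mean speed in m/s.
- arm.move_j(angles): joint-space move.
- arm.move_gripper(opening, effort=None): opening from 0.0 (shut) to 1.0 (fully open); effort is the grip in N (None keeps the last); returns when the fingers have stopped.
- arm.pause(seconds).
- arm.ik(position, orientation): joint angles nearest the present ones, or None.
- snapshot(name): name is "scene" or "top"; returns the picture (400x640x3 uint8, blue, green, red); there is no depth.
- camera_info(name): a dict with "fx", "fy", "cx", "cy" (pixels), "R" (3x3) and "t" (3): a world point X has camera coordinates R X + t. Camera axes: x right, y down, z forward; pixel columns grow to the right and rows downward; lengths in m; the calibration is good to about 2 mm. A picture is of the moment at which its call begins. camera_info takes no time and is no camera call.
A pose or a line that the arm cannot do raises arm.MotionError and nothing moves.
- ticket.finish_job(): hands the job in; it is judged then, once.
Readings, each from a call of its own:
- arm.read_time(): time.
- arm.read_joint_positions(): joint angles.
- arm.read_dq(): joint speeds.
- arm.read_effort(): joint torques, N m.
- arm.read_tool_pos(): TCP position.
- arm.read_eef_rot(): TCP orientation.
- arm.read_ft_force(): force on the tool from outside, world axes, zero at the start.
- arm.read_wrist_torque(): the same for the moment, N m.
- arm.read_opening(): opening from 0.0 (shut) to 1.0 (fully open).
- arm.read_finger_force(): force on a finger pad.
Only numpy, scipy, OpenCV 4.12 (cv2) and the standard library are available. Lean on these libraries where they do the work, as an engineer would, in place of code of your own. Each camera call takes 0.05 s, during which the arm holds its last target. There are 200 camera calls.

## Working session

There is one attempt and no reset: what is moved stays moved. The work goes in short steps, each a Python script; the robot and the scene stay as the last script left them, time stands still between calls to the robot, and variables do not carry over. Pictures are saved under pics/ and viewed, at most 12 in all, crops included, and the job is handed in when it is done.

```bash
mkdir -p pics; ls
python3 - <<'E'
from station import arm, snapshot, camera_info
import cv2,numpy as np
for n in("scene","top"):
    im=snapshot(n); cv2.imwrite(f"pics/{n}0.png",im)
    c=camera_info(n); print(n,c["fx"],c["fy"],c["cx"],c["cy"]); print(np.round(c["R"],3).tolist(),np.round(c["t"],3).tolist(), 'campos',np.round(-np.array(c["R"]).T@np.array(c["t"]),3))
print(arm.read_eef_rot(),arm.read_time())
E
```

```text
pics
scene 391.23371192537326 391.23371192537326 315.51269342234514 201.4616582989316
[[-0.823, -0.569, 0.001], [-0.343, 0.494, -0.799], [0.454, -0.657, -0.602]] [0.625, 0.215, 0.993] campos [0.138 0.902 0.768]
top 516.4337685730173 516.4337685730173 314.19860969236595 193.35269729064996
[[-0.0, -1.0, -0.007], [-0.987, 0.001, -0.159], [0.159, 0.007, -0.987]] [0.269, 0.616, 1.35] campos [0.393 0.26  1.433]
[ 9.93575385e-01  1.13166041e-01 -1.42356690e-04 -1.17524142e-03] 0.1
```

View pics/scene0.png

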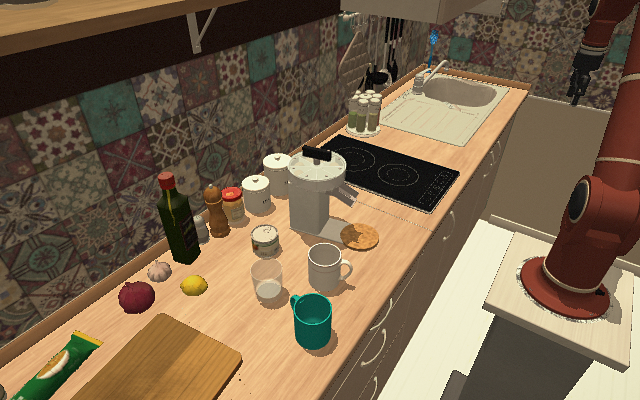

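View pics/top0.png

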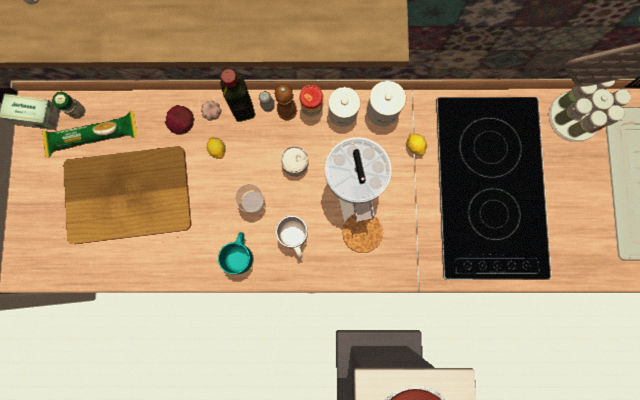

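The top view shows the white mug at about (292,232) with its handle towards (299,254). The turquoise look-alike is at (236,258), the cork platform at (362,235) and the black knob at (360,165). The white mug is the one meant, because the turquoise one is excluded by its colour. Next I'll view an enlarged crop to confirm this and measure.

```bash
cat > h.py <<'E'
import numpy as np,cv2
from station import arm,snapshot,camera_info
def ray(n,uv,z):
    c=camera_info(n);R=np.array(c["R"]);t=np.array(c["t"]);o=-R.T@t
    uv=np.atleast_2d(uv).astype(float)
    d=np.c_[(uv[:,0]-c["cx"])/c["fx"],(uv[:,1]-c["cy"])/c["fy"],np.ones(len(uv))]@R
    return o+d*((z-o[2])/d[:,2])[:,None]
def proj(n,X):
    c=camera_info(n);p=np.atleast_2d(X)@np.array(c["R"]).T+np.array(c["t"])
    return np.c_[p[:,0]/p[:,2]*c["fx"]+c["cx"],p[:,1]/p[:,2]*c["fy"]+c["cy"]]
E
python3 - <<'E'
from h import *
im=cv2.imread("pics/top0.png")
cv2.imwrite("pics/crop0.png",cv2.resize(im[130:280,220:400],None,fx=4,fy=4,interpolation=cv2.INTER_CUBIC))
hsv=cv2.cvtColor(im,cv2.COLOR_BGR2HSV)
for p in [(362,240),(330,260),(292,232),(285,222),(300,250),(299,255),(360,165),(362,205),(280,232)]: print(p,im[p[1],p[0]],hsv[p[1],p[0]])
for nm,p,z in[("mug",(292,232),.094),("cork",(362,235),.01),("knob",(360,165),.266)]: print(nm,ray("top",p,z).round(3))
# black knob
m=((hsv[...,2]<60)).astype(np.uint8); m[:140]=0;m[190:]=0;m[:,:345]=0;m[:,375:]=0
c=max(cv2.findContours(m,0,1)[0],key=cv2.contourArea); print("knob",cv2.minAreaRect(c),cv2.contourArea(c))
E
```

```text
(362, 240) [ 65 133 200] [ 15 172 200]
(330, 260) [118 166 220] [ 14 118 220]
(292, 232) [232 239 235] [ 47   7 239]
(285, 222) [70 83 97] [14 71 97]
(300, 250) [169 200 215] [ 20  55 215]
(299, 255) [145 175 199] [ 17  69 199]
(360, 165) [28 25 26] [130  27  28]
(362, 205) [ 93 104 122] [ 11  61 122]
(280, 232) [104 120 140] [ 13  66 140]
mug [[0.507 0.326 0.094]]
cork [[0.506 0.138 0.01 ]]
knob [[0.647 0.162 0.266]]
knob ((358.2587890625, 166.1647186279297), (32.97343063354492, 6.074052810668945), 77.47119140625) 134.0
```

View pics/crop0.png

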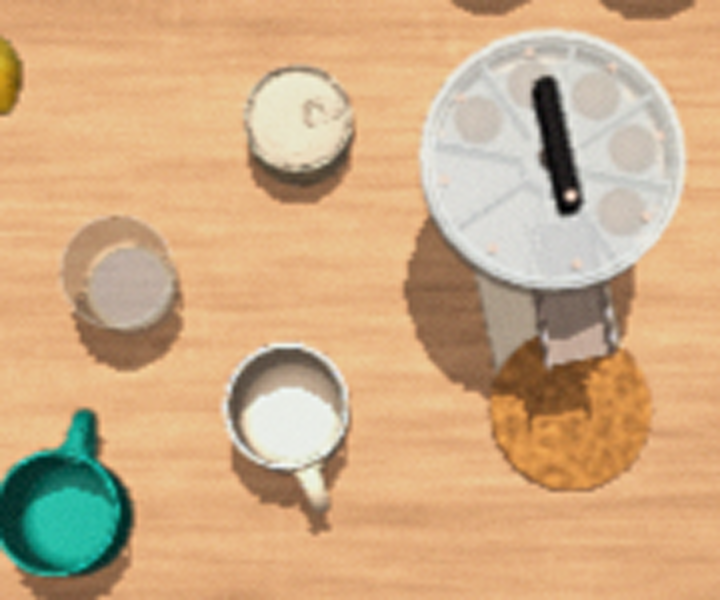

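The crop confirms the white mug: rim centre at crop (288,407), handle tip at (322,505). The cork is centred near crop (570,410). The knob bar runs from (543,78) to (570,213), and there are five nuts in the drum. Now I'll compute the positions and check them against the given sizes.

```bash
cat >> h.py <<'E'
from scipy.spatial.transform import Rotation as Rot
def down(yaw):  # tool z down, tool y horizontal at angle yaw in world
    y=np.array([np.cos(yaw),np.sin(yaw),0]);z=np.array([0,0,-1.]);x=np.cross(y,z)
    return Rot.from_matrix(np.c_[x,y,z]).as_quat()
E
python3 - <<'E'
from h import *
im=cv2.imread("pics/top0.png");hsv=cv2.cvtColor(im,cv2.COLOR_BGR2HSV)
P=lambda u,v:(220+(u+.5)/4-.5,130+(v+.5)/4-.5)
pts=[P(*p) for p in[(226,407),(350,407),(288,344),(288,470)]]
r=ray("top",pts,.094); print("rim",r.round(4).tolist()); mug=np.r_[r[2:,0].mean(),r[:2,1].mean()]
# refined cork by colour, circle fit on world plane
m=cv2.inRange(hsv,(8,145,90),(25,255,255));m[:212]=0;m[262:]=0;m[:,:335]=0;m[:,392:]=0
c=max(cv2.findContours(m,0,1)[0],key=cv2.contourArea)[:,0]
w=ray("top",c,.01)[:,:2]; w=w[w[:,0]<.525]
A=np.c_[2*w,np.ones(len(w))];s=np.linalg.lstsq(A,(w**2).sum(1),rcond=None)[0]
plat=s[:2];print("cork",plat.round(4),"R",np.sqrt(s[2]+plat@plat).round(4),len(w))
k=ray("top",[P(543,78),P(570,213)],.266)[:,:2];print("knob ends",k.round(4).tolist(),"len",np.linalg.norm(k[0]-k[1]))
knob=k.mean(0);print("mug",mug,"knob",knob,"d plat-knob",np.linalg.norm(knob-plat), "dir",np.arctan2(*(knob-plat)[::-1]),"bar",np.arctan2(*(k[0]-k[1])[::-1]))
# drum lid circle at z .22: extremes
d=ray("top",[P(421,160),P(686,160),P(556,30),P(556,290)],.215);print("drum",d.round(4).tolist())
h=ray("top",[P(322,503)],.06)[0,:2];h2=ray("top",[P(311,485)],.084)[0,:2]
for a in(h,h2):print("handle",a,np.linalg.norm(a-mug),np.arctan2(*(a-mug)[::-1]))
# scene view check
X=[[*mug,.094],[*plat,.01],[*knob,.266]];print("scene",proj("scene",X).round(1).tolist())
s=cv2.imread("pics/scene0.png");cv2.imwrite("pics/s1.png",cv2.resize(s[135:310,250:400],None,fx=3.4,fy=3.4,interpolation=2))
E
```

```text
rim [[0.5089, 0.3676, 0.094], [0.5088, 0.2871, 0.094], [0.55, 0.3276, 0.094], [0.4681, 0.3271, 0.094]]
cork [0.5149 0.1372] R 0.0542 63
knob ends [[0.6848, 0.172], [0.6052, 0.1576]] len 0.08087189229331113
mug [0.50905812 0.32736274] knob [0.64501727 0.16480616] d plat-knob 0.13302969560202754 dir 0.2089698143368228 bar 0.17971897763881473
drum [[0.647, 0.2422, 0.215], [0.6468, 0.083, 0.215], [0.7275, 0.1599, 0.215], [0.568, 0.1621, 0.215]]
handle [0.44831457 0.3061821 ] 0.06433038435192716 -2.8060858968061715
handle [0.45897189 0.31256536] 0.05222636263041727 -2.8543264198320557
scene [[324.0, 253.8], [358.4, 235.6], [316.1, 148.8]]
```

View pics/s1.png

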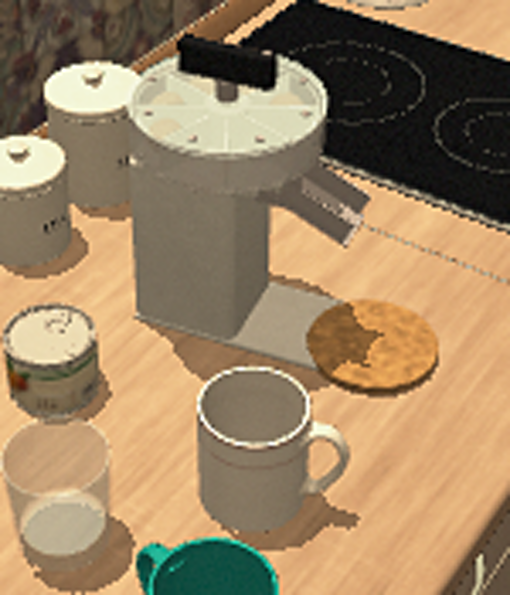

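The scene crop agrees with the top-view positions: rim centre (324.7,254.7) against a predicted (324,253.8), and cork (359.4,236.5) against (358.4,235.6). The 135 mm distance, bar length and drum size also match. I'm moving to the mug handle.

```bash
cat >> h.py <<'E'
MUG=np.array([.509,.3274]);PLAT=np.array([.514,.138]);KNOB=np.array([.646,.1637]);BAR=.185;HD=-2.83
G=MUG+.058*np.array([np.cos(HD),np.sin(HD)])
E
python3 - <<'E'
from h import *
q0=arm.read_joint_positions()
for yaw in(HD+np.pi/2,HD-np.pi/2):
    print("h",yaw,np.round(arm.ik([*G,.20],down(yaw)),2), np.round(arm.ik([*(G+PLAT-MUG),.14],down(yaw)),2))
for yaw in(BAR+np.pi/2,BAR-np.pi/2):
    for d in(0,-np.pi/4,-np.pi/2,-3*np.pi/4):
        j=arm.ik([*KNOB,.307],down(yaw+d)); print("k",round(yaw,2),round(d,2),None if j is None else np.round(j,2))
t=arm.read_time()
arm.movep([.3,-.38,.42],down(np.pi/2)); print(arm.read_time()-t,np.round(arm.read_joint_positions(),2))
for yaw in(HD+np.pi/2,HD-np.pi/2):
    j=arm.ik([*G,.40],down(yaw));print(yaw,None if j is None else np.round(j,2))
E
```

```text
h -1.2592036732051035 [-0.26  0.66 -0.6   1.83  0.5   0.82 -2.37] [-0.2   0.61 -0.15  2.09  0.19  0.46 -1.75]
h -4.400796326794897 [ 0.01  0.87 -1.15  1.82  0.9   1.09  0.4 ] [ 0.3   0.81 -0.96  2.07  0.96  0.8   0.61]
k 1.76 0 [ 0.2   0.82 -1.01  1.35  0.69  1.34  0.95]
k 1.76 -0.79 [ 0.16  0.78 -0.89  1.35  0.61  1.29  0.22]
k 1.76 -1.57 [ 0.1   0.74 -0.75  1.35  0.5   1.25 -0.49]
k 1.76 -2.36 [ 0.04  0.71 -0.62  1.35  0.42  1.21 -1.21]
k -1.39 0 [-0.08  0.66 -0.37  1.36  0.25  1.17 -1.86]
k -1.39 -0.79 [-0.18  0.65 -0.18  1.36  0.12  1.14 -2.55]
k -1.39 -1.57 [ 0.24  0.88 -1.15  1.35  0.79  1.41  2.45]
k -1.39 -2.36 [ 0.24  0.88 -1.15  1.35  0.79  1.41  1.66]
1.8833 [ 1.45  0.34 -0.83  1.67  0.26  1.24  2.14]
-1.2592036732051035 [-0.11  0.48 -0.85  1.55  0.37  1.28 -2.26]
-4.400796326794897 [ 0.03  0.59 -1.15  1.54  0.54  1.36  0.72]
```

Run:
```python
from h import *
q=down(HD-np.pi/2)
arm.movep([*G,.36],q); arm.line_to([*G,.20],.2)
for n in("top","scene"): cv2.imwrite(f"pics/{n}1.png",snapshot(n))
print(arm.read_time(),arm.read_tool_pos(),arm.read_ft_force())
a=cv2.imread("pics/scene1.png")[170:310,240:440];b=cv2.imread("pics/top1.png")[170:290,220:380]
a=cv2.resize(a,None,fx=2.8,fy=2.8,interpolation=2)
b=cv2.resize(b,(int(160*3.2*1.0*a.shape[0]/384/1.0*0.45),int(a.shape[0]*.45)))
cv2.imwrite("pics/v1.png",a)
```

```text
5.55 [0.45422848 0.31033664 0.20149492] [0.09661138 0.36518839 0.26075319]
```

View pics/v1.png

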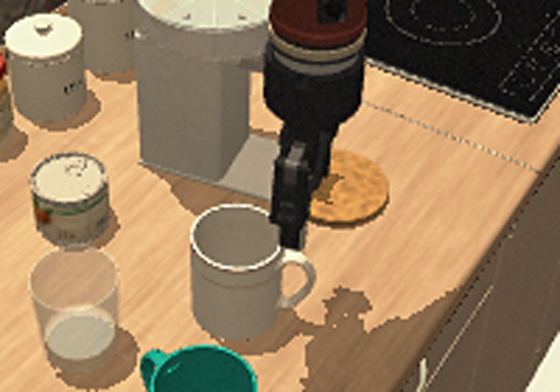

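The gripper stands above the handle: fingertips near crop (290,245), handle at (305,270). I'll descend, pinch and lift a little.

Run:
```python
from h import *
arm.line_to([*G,.15],.15); print(arm.read_ft_force())
arm.line_to([*G,.124],.08); print(arm.read_ft_force())
arm.move_gripper(0.0,40); print(arm.read_opening(),arm.read_finger_force(),arm.read_ft_force())
arm.line_to([*G,.139],.05); arm.pause(.3)
print(arm.read_time(),arm.read_tool_pos(),arm.read_opening(),arm.read_ft_force(),arm.read_wrist_torque())
for n in("top","scene"): cv2.imwrite(f"pics/{n}2.png",snapshot(n))
a=cv2.resize(cv2.imread("pics/scene2.png")[190:310,270:410],None,fx=3.2,fy=3.2,interpolation=2)
b=cv2.resize(cv2.imread("pics/top2.png")[190:280,250:350],None,fx=3.4,fy=a.shape[0]/90,interpolation=2)
cv2.imwrite("pics/v2.png",np.hstack([a,b])); print(np.hstack([a,b]).shape)
```

```text
[-0.6498183   0.3018205  -0.06442988]
[-0.71847843  1.08024983  0.22430252]
0.2413736213538528 37.559781933669 [-0.05740806 -1.46745117  3.48789157]
7.8833 [0.45360214 0.30959249 0.13883498] 0.23614842740582562 [ 0.15058087  0.74799709 -1.75768805] [-0.02162615  0.25093058 -0.01081926]
(384, 788, 3)
```

View pics/v2.png

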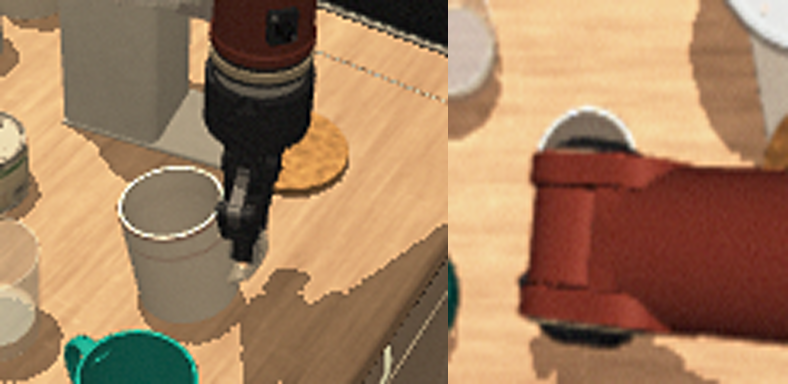

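The lifted mug has sagged about the pinch axis: in the scene crop its rim leans left and away from the robot. I'll set it down, re-grip much harder and lift again.

Run:
```python
from h import *
arm.line_to([*G,.124],.04); print(arm.read_ft_force())
arm.move_gripper(0.6); arm.pause(.3)
arm.move_gripper(0.0,120); arm.pause(.2);print(arm.read_opening(),arm.read_finger_force(),arm.read_ft_force())
cv2.imwrite("pics/scene3a.png",snapshot("scene"))
arm.line_to([*G,.139],.03); arm.pause(.5)
print(arm.read_time(),arm.read_tool_pos(),arm.read_opening(),arm.read_finger_force(),arm.read_ft_force(),arm.read_wrist_torque())
cv2.imwrite("pics/scene3b.png",snapshot("scene"))
f=lambda n:cv2.resize(cv2.imread(n)[200:310,280:400],None,fx=3.3,fy=3.3,interpolation=2)
cv2.imwrite("pics/v3.png",np.hstack([f("pics/scene3a.png"),f("pics/scene3b.png")]))
```

```text
[-2.48110032 -2.16147159  5.31999537]
0.21395530775020408 112.54429023480043 [-0.51431961 -0.85381287  5.67440351]
11.0417 [0.45377712 0.30963433 0.1389771 ] 0.20641596218413086 112.70860319025815 [ 0.79070192 -0.7575388  -2.75535698] [-0.05045951  0.17750218  0.022866  ]
```

View pics/v3.png

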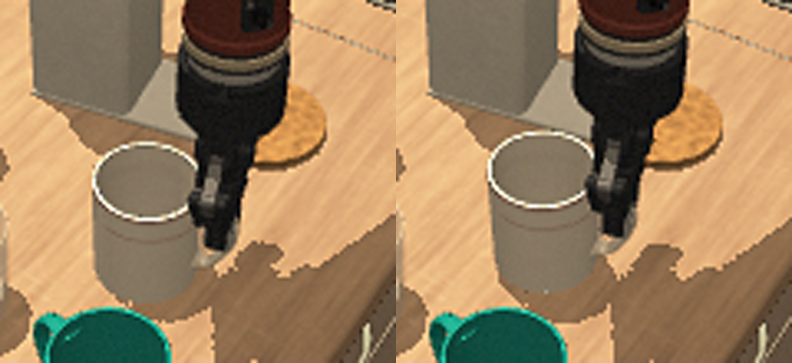

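With the 120 N grip the sag is only about 3°. I'll raise the mug to 19 mm, so the rim is at most 113 mm high against the chute at 122 mm. Then I'll slide it in from the left and look before lowering.

Run:
```python
from h import *
T=G+PLAT-MUG
arm.line_to([*G,.143],.03)
arm.line_to([G[0]+.005,.22,.143],.08); print(arm.read_ft_force())
arm.line_to([*T,.143],.06); arm.pause(.3)
print(arm.read_time(),arm.read_tool_pos(),arm.read_opening(),arm.read_ft_force(),arm.read_wrist_torque())
for n in("top","scene"): cv2.imwrite(f"pics/{n}4.png",snapshot(n))
a=cv2.resize(cv2.imread("pics/scene4.png")[150:270,290:410],None,fx=3.3,fy=3.3,interpolation=2)
b=cv2.resize(cv2.imread("pics/top4.png")[180:290,310:420],(396,396),interpolation=2)
cv2.imwrite("pics/v4.png",np.hstack([a,b]))
```

```text
[ 0.11486404  0.6176344  -2.39837755]
14.7667 [0.45881241 0.12035249 0.14301383] 0.203897223131804 [-0.68081667 -0.06165548 -3.37443971] [-0.01969384  0.10208284  0.10333909]
```

View pics/v4.png

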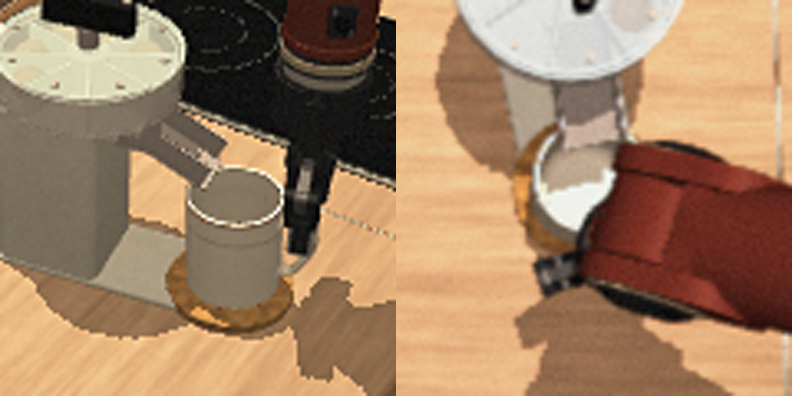

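The mug hangs over the cork with its rim under the chute. I'll lower it with force checks, release, back off towards the robot and up, then measure.

Run:
```python
from h import *
T=G+PLAT-MUG
f0=arm.read_ft_force()[2]
for z in(.139,.137,.1355,.134):
    arm.line_to([*T,z],.03); f=arm.read_ft_force()[2]-f0; print(z,round(f,2))
    if f>6: break
arm.move_gripper(0.65,20); arm.pause(.3)
print(arm.read_opening(),arm.read_finger_force(),arm.read_ft_force())
arm.move_gripper(1.0)
arm.line_to([*T,.20],.1); print(arm.read_ft_force())
arm.line_to([T[0]-.02,T[1],.37],.2)
arm.movep([.3,-.32,.45],down(HD-np.pi/2))
print(arm.read_time())
for n in("top","scene"): cv2.imwrite(f"pics/{n}5.png",snapshot(n))
a=cv2.resize(cv2.imread("pics/scene5.png")[150:270,290:410],None,fx=3.3,fy=3.3,interpolation=2)
b=cv2.resize(cv2.imread("pics/top5.png")[180:280,310:410],(396,396),interpolation=2)
cv2.imwrite("pics/v5.png",np.hstack([a,b]))
```

```text
0.139 -1.11
0.137 -0.31
0.1355 1.21
0.134 7.68
0.6505168161122931 0.0 [ 0.35884611 -0.29394729 -0.18456989]
[-0.31540092 -0.6350046  -0.59674304]
20.5833
```

View pics/v5.png

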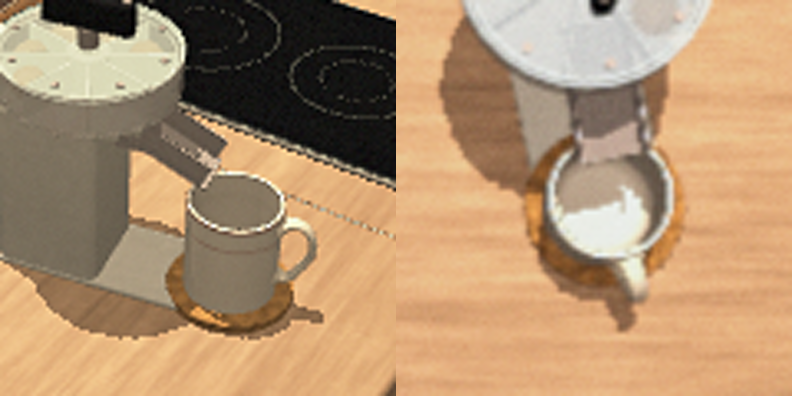

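The mug stands upright on the cork and is released. In the top crop its rim spans u 545–673 with its lower edge at v 262, and the cork spans u 524–688 with its lower edge at about v 287. I'll check the centring numerically, then move above the knob and test the speed of a j7 move.

Run:
```python
from h import *
P=lambda u,v:(310+(u-396+.5)/3.96-.5,180+(v+.5)/3.96-.5)
r=ray("top",[P(545,198),P(673,198),P(609,262)],.104);c=ray("top",[P(524,205),P(688,205),P(606,288)],.01)
m=np.r_[r[2,0]+.041,r[:2,1].mean()];p=np.r_[c[2,0]+.056,c[:2,1].mean()]
print("mug",m,"cork",p,"diff",m-p, "vs PLAT",m-PLAT)
q=down(BAR+np.pi/2)
arm.movep([*(KNOB-[.15,.1]),.45],q)
arm.movep([*KNOB,.40],q); j=np.array(arm.read_joint_positions());print(j.round(2))
t=arm.read_time(); j2=j.copy(); j2[6]-=.1; arm.move_j(j2.tolist()); print("dt .1rad",arm.read_time()-t)
arm.move_j(j.tolist()); print(arm.read_time(),arm.read_tool_pos())
x=arm.ik([*KNOB,.307],q);print(np.round(x,2))
```

```text
mug [0.51187471 0.14193875] cork [0.51447661 0.13578553] diff [-0.0026019   0.00615322] vs PLAT [-0.00212529  0.00393875]
[ 0.2   0.77 -1.09  1.19  0.66  1.54  0.99]
dt .1rad 0.25
23.5417 [0.64577228 0.16169639 0.40140877]
[ 0.22  0.84 -1.06  1.35  0.72  1.36  0.92]
```

The mug is about 5 mm off centre, well within 15 mm. I'll grip the knob and turn one click in small j7 steps.

```bash
cat >> h.py <<'E'
def turn(total,n=8):
    j=np.array(arm.read_joint_positions())
    for k in range(1,n+1):
        i=j.copy(); i[6]=j[6]-total*k/n; arm.move_j(i.tolist())
E
python3 - <<'E'
from h import *
q=down(BAR+np.pi/2)
arm.line_to([*KNOB,.33],.15); print(arm.read_ft_force(),arm.read_tool_pos())
arm.line_to([*KNOB,.306],.05); arm.pause(.2); print(arm.read_ft_force(),arm.read_tool_pos())
arm.move_gripper(0,25); print(arm.read_opening(),arm.read_finger_force(),arm.read_ft_force(),arm.read_wrist_torque())
j0=arm.read_joint_positions()[6]; R0=Rot.from_quat(arm.read_eef_rot())
turn(np.pi/4)
arm.pause(1.2)
R1=Rot.from_quat(arm.read_eef_rot());print("turned",(R1*R0.inv()).as_rotvec(),arm.read_joint_positions()[6]-j0,arm.read_ft_force(),arm.read_wrist_torque(),arm.read_time())
print(np.array2string(np.array([j0]),precision=6))
for n in("top","scene"): cv2.imwrite(f"pics/{n}6.png",snapshot(n))
a=cv2.resize(cv2.imread("pics/scene6.png")[130:250,270:390],None,fx=3.3,fy=3.3,interpolation=2)
b=cv2.resize(cv2.imread("pics/top6.png")[140:260,300:420],(396,396),interpolation=2)
cv2.imwrite("pics/v6.png",np.hstack([a,b]))
E
```

```text
[-0.11545824  0.22800293  0.37987481] [0.64623037 0.16392604 0.33079782]
[ 0.71216289 -1.24964612  0.21811414] [0.64607251 0.16388451 0.30641466]
0.18608546063370715 24.365832209587097 [-1.94737473 -5.82159029  3.53826851] [-1.30636757  0.06522553 -0.029749  ]
turned [ 0.00088843 -0.00395022 -0.78528729] -0.7854305426783 [0.64926786 0.84534076 0.75721375] [ 0.08223656 -0.26160992  0.04998092] 28.8417
[0.919234]
```

View pics/v6.png

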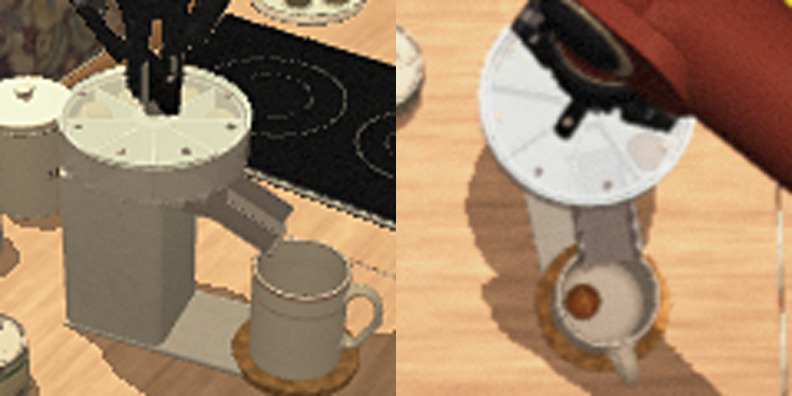

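The first walnut lies in the mug at top crop (583,300), and the turn was exactly 0.785 rad. I'll make two more clicks, release and withdraw.

Run:
```python
from h import *
turn(np.pi/4); arm.pause(1.5)
j=arm.read_joint_positions()[6]
turn(j-(0.919234-3*np.pi/4)); arm.pause(1.5)
print(arm.read_joint_positions()[6]-.919234,arm.read_wrist_torque())
arm.move_gripper(1.0); arm.pause(.3); p=arm.read_tool_pos(); print(arm.read_ft_force())
arm.line_to([p[0],p[1],.42],.15)
arm.movep([.35,-.32,.45],arm.read_eef_rot())
arm.pause(.5);print(arm.read_time())
for n in("top","scene"): cv2.imwrite(f"pics/{n}7.png",snapshot(n))
a=cv2.resize(cv2.imread("pics/scene7.png")[130:250,270:390],None,fx=3.3,fy=3.3,interpolation=2)
b=cv2.resize(cv2.imread("pics/top7.png")[140:260,300:420],(396,396),interpolation=2)
cv2.imwrite("pics/v7.png",np.hstack([a,b]))
```

```text
-2.3526338390487096 [ 0.61826866 -1.07387416  0.0218928 ]
[-0.10402728  0.88084137  0.08059568]
40.3667
```

View pics/v7.png

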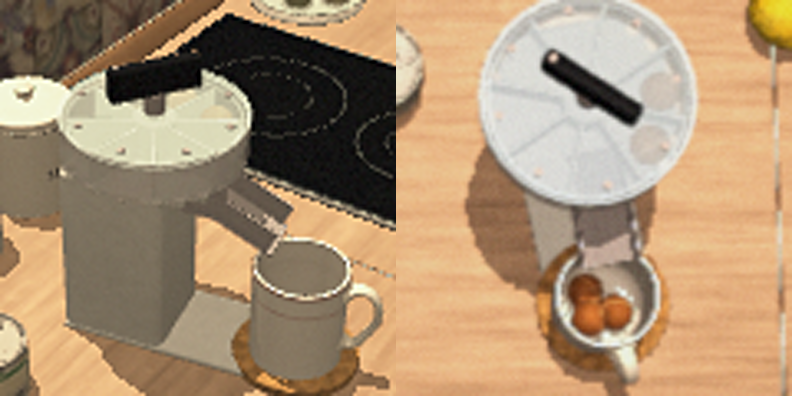

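The picture shows three walnuts in the mug, at top crop (585,288), (588,318) and (617,312). Two are left in the drum at (661,95) and (652,143), and the knob bar has turned about 135°. The mug is still on the cork and the robot is clear, so I'm handing the job in.

```bash
python3 -c "
from station import ticket
print(ticket.finish_job())"
```

```text
the job is handed in; nothing more can be done
None
```

I handed the job in at about 40 s on the robot clock. The mug stands upright on the platform, about 5 mm off centre and released. The knob is at three clicks, three walnuts are in the mug and two are in the drum; I never moved near the glass or tin, but took no final check of them, and the hand-in returned no verdict.

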